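# Press two polishing bobs onto a bench polisher's tapered spigots

### The arm

A 6-joint arm with a two-finger parallel gripper is mounted at the origin on the work surface. World frame = base frame: x ahead of the robot, y to its left, z up, the work surface at z = 0. Lengths are in m, angles in rad, forces in N, time in s.
With the tool pointing down it reaches from about 0.425 to 0.95 m from the base axis. Payload 3.5 kg.
Tool frame: the origin (TCP) lies on the centre line of the jaws, within the pads' length; the fingertips stand 14 mm ahead of it and the grasp point (between the pads) lies 5 mm behind it (tip_reach is the z of the fingertips in the tool frame, in m); z points along the fingers, y is the line along which they close (so a half turn about z gives the same grasp; the last joint's range is limited). The gripper opens to 85 mm and grips with 20 to 120 N. Pads are 22 mm wide; open, the fingers measure 114 mm over their backs; the gripper's body (76 mm by 85 mm) begins 54 mm behind the grasp point. The pads swing forward as they close: fully open they stand 13 mm farther back than shut.
Start: joints at [1.04, 0.286, 1.577, -0, 1.279, -0.15], TCP at [0.251, 0.627, 0.245] pointing down, gripper open.
Joint ranges: [-2.77, 2.77], [-0.9, 2.22], [0.21, 2.48], [-1.53, 4.67], [0.24, 2.81], [-2.84, 2.84]. Speed limits (rad/s): [2.79, 2.79, 3.14, 3.14, 3.14, 3.14].

### API

Orientations are given as a unit quaternion [x, y, z, w].
In Python, from bench import goto, movel, move_j, release, grab, pause, solve_ik, observe, read_camera, camera_info, PlanningError, finish_job, tip_reach gives the robot as it stands. Calls block until the motion is done:
- goto(position, orientation): joint-space move of the TCP to a pose.
- movel(position, max_speed=0.15, frame=None): straight line of the TCP; frame=None keeps the orientation; max_speed is the mean speed in m/s.
- move_j(angles): joint-space move.
- release() and grab(grip_force=None): open the fingers fully, or close them until they stop; grip_force is the grip in N (None keeps the last).
- pause(seconds).
- solve_ik(position, orientation): joint angles nearest the present ones, or None.
- observe(): the state.
- read_camera(name): name is "scene" or "top" or "wrist"; returns (picture, depth): 420x560x3 uint8, blue, green, red; 420x560 float32, m along the optical axis (not along the pixel's ray), 0 where there is no reading.
- camera_info(name): a dict with "vfov" (degrees; the focal length in pixels is half the picture's height over the tangent of half this angle, whatever the lens; pixels are square), "cx", "cy" (the principal point, pixels), "cam_to_world" (4x4, takes a point from camera to world coordinates); the wrist camera has in their place "hand_eye" (4x4, takes a point from camera to tool coordinates, whose origin is the TCP and whose axes are the flange's). Camera axes: x right, y up, looking along -z (the intrinsics and any distortion apply to the point x, -y, -z); pixel columns grow to the right and rows downward; lengths in m; the calibration is good to about 2 mm. A picture is of the moment at which its call begins: read the wrist's pose just before it. camera_info takes no time and is no camera call.
A pose or a line that the arm cannot do raises PlanningError and nothing moves.
- finish_job(): hands the job in; it is judged then, once.
The state is a dict: "time": time; "qpos": joint angles; "qvel": joint speeds; "effort": joint torques, N m; "position": TCP position; "tool_rot": TCP orientation; "wrist_force": force on the tool from outside, world axes, zero at the start; "moment": the same for the moment, N m; "width": finger opening in m; "gripper_force": force on a finger pad.
Only numpy, scipy, OpenCV 4.12 (cv2) and the standard library are available. Lean on these libraries where they do the work, as an engineer would, in place of code of your own. Each camera call takes 0.05 s, during which the arm holds its last target. There are 200 camera calls.

### The job

Fit both felt bobs to the bench polisher: the thick bob on the thick spigot, the slim bob on the slim one. Push each straight on until its open end sits right against the collar, so that friction alone holds it when you let go; the shaft has end play and slides away at first, so go by feel and push firmly, but do not ram it. Do not shove the glue brush, the polish tin or the tub out of their places.

Things in the scene. Friction and masses are not known exactly. Their poses are not given: they have to be found in the camera images.
- polisher: Bench polisher, fixed: grey motor 104 mm across, 126 mm long, on a 140 x 130 mm foot; level shaft 100 mm above the bench with a tapered spigot at each end. Origin on the bench under the motor's middle; y along the shaft to the thick spigot. The shaft, spigots and all, has 12 mm of end play: it slides under about 3 N from wherever it stands until it meets a stop.
- spigot_large (a point): Tip centre of the thick steel spigot, at the polisher's +y end. y lies along the shaft (slim end to thick end), z up. 62 mm from collar to tip; 32.5 mm across at the collar, 19 mm behind its blunt 8 mm nose; dark collar 44 mm across. Its springy leaves grip the thick bob from 10 mm short of the collar; the push then rises evenly to 10 to 20 N at the collar. It stays where it is left.
- spigot_small (a point): Tip centre of the slim steel spigot, at the polisher's -y end. y lies along the shaft (slim end to thick end), z up. 62 mm from collar to tip; 25.5 mm across at the collar, 12 mm behind its blunt 8 mm nose; dark collar 37 mm across. Its springy leaves grip the slim bob from 10 mm short of the collar; the push then rises evenly to 10 to 20 N at the collar. It stays where it is left.
- bob_large_centre (a point): The thick grey hard-felt polishing bob, 60 mm across, 95 mm long: a cylinder for 76 mm, then a blunt cone at the closed end. This point is on its axis, half-way along; x runs along the axis and points out of the open flat end, 47.5 mm from here. Starts lying level. Seated, its open end is on the collar and this point is 14.5 mm from the spigot's tip, towards the motor.
- bob_small_centre (a point): The slim grey hard-felt polishing bob, 46 mm across, 85 mm long: a cylinder for 76 mm, then a blunt cone at the closed end. This point is on its axis, half-way along; x runs along the axis and points out of the open flat end, 42.5 mm from here. Starts lying level. Seated, its open end is on the collar and this point is 19.5 mm from the spigot's tip, towards the motor.
- bob_large: The thick bob as a body (origin and axes as its centre point), about 200 g. Its brass-lined blind bore is 30 mm across at the mouth, 66 mm deep and narrows with the spigot's taper. It rests on two wooden dowels of a low cradle (110 x 70 mm, dowel tops 22 mm above the bench), axis 46 mm up; lift it straight up.
- bob_small: The slim bob as a body (origin and axes as its centre point), about 130 g. Its brass-lined blind bore is 23 mm across at the mouth, 66 mm deep and narrows with the spigot's taper. It rests on two wooden dowels of a low cradle (110 x 70 mm, dowel tops 22 mm above the bench), axis 41 mm up; lift it straight up.
- shoe_brush_grip (a point): bystander: flat glue brush with a wooden handle, 200 mm long, lying on the bench, a point on its handle; leave it
- polish_tin_mid (a point): bystander: flat round metal tin 80 mm across, 32 mm high, its middle; leave it
- blank_tub_mid (a point): bystander: grey round tub 90 mm across, 60 mm high, its middle; leave it

How it is judged:
By the outcome, as a careful person would: the job done as asked, in the order asked, and still so for the second after the job is handed in, with the robot touching nothing.
It also fails if it takes over 64 s, if anything falls off the work surface, if the arm or the gripper's body presses on something with over 40 N, if the wrist force passes 120 N, or if a joint passes its speed limit or range.

## Working session

There is one attempt and no reset: what is moved stays moved. The work goes in short steps, each a Python script; the robot and the scene stay as the last script left them, time stands still between calls to the robot, and variables do not carry over. Pictures are saved under pics/ and viewed, at most 10 in all, crops included, and the job is handed in when it is done.

```bash
mkdir -p pics; ls; python3 - <<'E'
from bench import *
import cv2,numpy as np
for n in("scene","top"):
    p,d=read_camera(n); cv2.imwrite(f"pics/{n}0.png",p); np.save(f"{n}0.npy",d)
    print(n,camera_info(n))
print(camera_info("wrist")); print(observe())
E
```

```text
pics
scene {'vfov': 57.96577006634847, 'cx': 279.97333961086355, 'cy': 202.8653872164932, 'cam_to_world': array([[ 0.18454633, -0.53003267,  0.82765211,  1.39631083],
       [ 0.98273871,  0.11059826, -0.14829918, -0.11320158],
       [-0.01293347,  0.84073384,  0.54129413,  0.59401696],
       [ 0.        ,  0.        ,  0.        ,  1.        ]])}
top {'vfov': 48.241201165479104, 'cx': 282.95509323024623, 'cy': 207.69027379177388, 'cam_to_world': array([[-1.02600762e-03,  9.82485644e-01, -1.86335467e-01,
         3.34343491e-01],
       [-9.99999131e-01, -1.16221552e-03, -6.21746014e-04,
         3.22182682e-02],
       [-8.27418505e-04,  1.86334667e-01,  9.82485983e-01,
         1.47837148e+00],
       [ 0.00000000e+00,  0.00000000e+00,  0.00000000e+00,
         1.00000000e+00]])}
{'vfov': 62.83459085773787, 'cx': 283.5313785640801, 'cy': 204.9071427805589, 'hand_eye': array([[ 9.69403152e-05,  9.44760929e-01,  3.27760246e-01,
         8.42474730e-02],
       [ 9.99999963e-01, -1.75428249e-04,  2.09901735e-04,
         1.44164211e-03],
       [ 2.55805364e-04,  3.27760213e-01, -9.44760910e-01,
        -1.28103082e-01],
       [ 0.00000000e+00,  0.00000000e+00,  0.00000000e+00,
         1.00000000e+00]])}
{'time': 0.1, 'qpos': array([ 1.04003352e+00,  2.87135588e-01,  1.57797865e+00, -2.58036256e-06,
        1.27856941e+00, -1.50013125e-01]), 'qvel': array([ 0.00065895,  0.00024013, -0.0031324 ,  0.00065683,  0.00175299,
        0.0010119 ]), 'effort': array([ 1.54904370e-03, -4.07297194e+01, -2.93702048e+01, -1.62186170e-04,
        3.44901411e-03, -1.06172232e-05]), 'position': array([0.25054866, 0.62620171, 0.24407456]), 'tool_rot': array([ 1.89226507e-01,  9.81932908e-01, -9.85925375e-04, -3.47878320e-04]), 'wrist_force': array([ 0.03823031, -0.06990551, -0.06745353]), 'moment': array([-0.01720112, -0.01513929,  0.01300974]), 'gripper_force': 0.0, 'width': 0.08524730015048011}
```

View pics/top0.png

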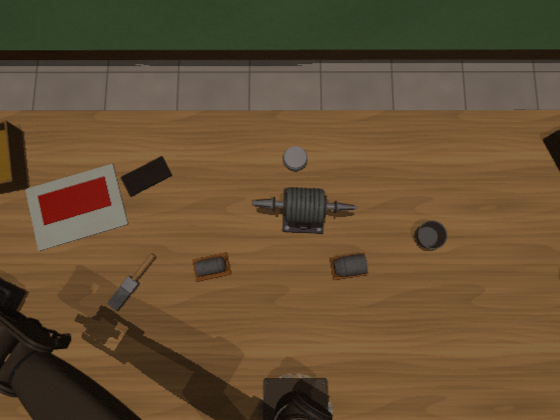

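View pics/scene0.png

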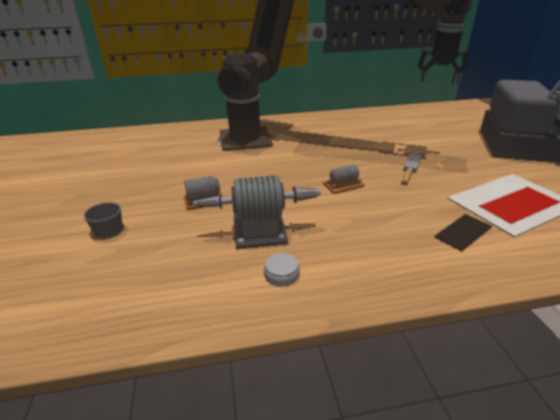

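```bash
python3 - <<'E'
import cv2,numpy as np
p=cv2.imread("pics/top0.png")
c=cv2.resize(p[180:290,185:385],None,fx=4,fy=4,interpolation=cv2.INTER_CUBIC)
c=cv2.convertScaleAbs(c,alpha=2)
cv2.imwrite("pics/c1.png",c)
E
```

```text
(no output)
```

View pics/c1.png

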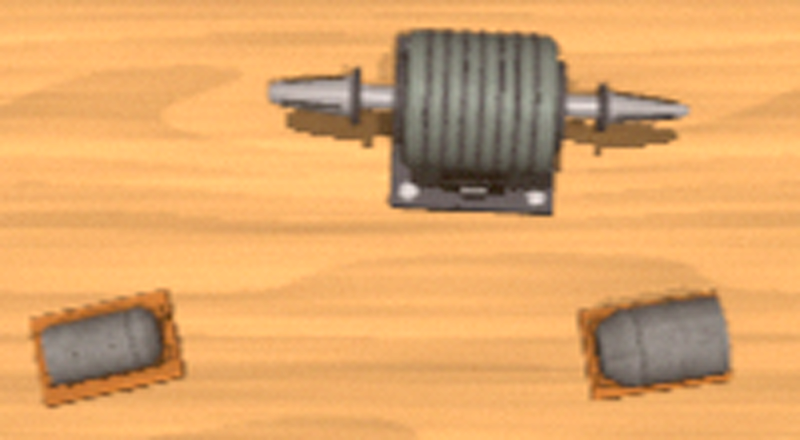

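```bash
cat > h.py <<'E'
from bench import *
import cv2,numpy as np
from scipy.spatial.transform import Rotation as R
def ray(name,uv,M=None):
    i=camera_info(name); f=210/np.tan(np.radians(i["vfov"])/2)
    if M is None: M=i["cam_to_world"]
    u,v=uv; d=np.array([(u-i["cx"])/f,-(v-i["cy"])/f,-1])
    return M[:3,3],M[:3,:3]@d
def onplane(name,uv,z,M=None):
    o,d=ray(name,uv,M); return o+d*(z-o[2])/d[2]
def wristM(s):
    T=np.eye(4);T[:3,:3]=R.from_quat(s["tool_rot"]).as_matrix();T[:3,3]=s["position"]
    return T@camera_info("wrist")["hand_eye"]
def down(yaw): # tool x along yaw, z down
    c,s=np.cos(yaw),np.sin(yaw)
    return R.from_matrix(np.array([[c,s,0],[s,-c,0],[0,0,-1]])).as_quat()
def shot(name,fn=None):
    s=observe(); p,d=read_camera(name)
    if fn: cv2.imwrite("pics/"+fn,p); np.save(fn+".npy",d); np.save(fn+".M.npy",wristM(s) if name=="wrist" else camera_info(name)["cam_to_world"])
    return p,d
E
python3 - <<'E'
from h import *
g=lambda c:((c[0]+.5)/4-.5+185,(c[1]+.5)/4-.5+180)
P=dict(tL=((268,92),.1),cL=((355,95),.1),tS=((688,110),.1),cS=((603,107),.1),so=((43,358),.041),sc=((165,335),.041),lo=((728,333),.046),lc=((597,350),.046))
W={k:onplane("top",g(c),z) for k,(c,z) in P.items()}
for k in W: print(k,W[k].round(4))
a=np.load("top0.npy");print(a[203,258],a[265,350])
for n,a,b in(("shaft S->L","tS","tL"),("slim","sc","so"),("large","lc","lo")):
    v=W[b]-W[a]; print(n,np.hypot(*v[:2]),np.degrees(np.arctan2(v[1],v[0])),(W[a]+W[b])/2)
for y in (-95,85,-85,95): print(y,[ (lambda q:None if q is None else q.round(2))(solve_ik([*((W['lo']+W['lc'])/2)[:2],.2],down(np.radians(y)))) ])
E
```

```text
tL [0.6113 0.127  0.1   ]
cL [0.609  0.0618 0.1   ]
tS [ 0.5972 -0.1873  0.1   ]
cS [ 0.5996 -0.1238  0.1   ]
so [0.4169 0.2999 0.041 ]
sc [0.4342 0.2075 0.041 ]
lo [ 0.4349 -0.2211  0.046 ]
lc [ 0.4222 -0.1212  0.046 ]
1.3975178 1.3984476
shaft S->L 0.3146070313614697 87.43036853189052 [ 0.60427443 -0.03015548  0.1       ]
slim 0.09408828244825156 100.60985931904328 [0.42557589 0.25369348 0.041     ]
large 0.10063908666797695 -82.73025255930816 [ 0.42857223 -0.1711569   0.046     ]
-95 [array([-0.6 , -0.16,  2.13, -0.  ,  1.17,  2.63])]
85 [array([-0.6 , -0.16,  2.13, -0.  ,  1.17, -0.51])]
-85 [array([-0.6 , -0.16,  2.13, -0.  ,  1.17,  2.45])]
95 [array([-0.6 , -0.16,  2.13, -0.  ,  1.17, -0.69])]
```

```bash
python3 - <<'E'
from h import *
r=np.radians
goto([.6,0.0,.36],down(r(90))); pause(.2); shot("wrist","w1.png")
goto([.4286,-.171,.2],down(r(97.3))); pause(.2); shot("wrist","w2.png")
s=observe();print(s["time"],s["position"],s["wrist_force"])
E
```

```text
4.2917 [ 0.4294494  -0.17082556  0.20071808] [ 0.31805254 -0.51634346 -0.11990846]
```

View pics/w1.png

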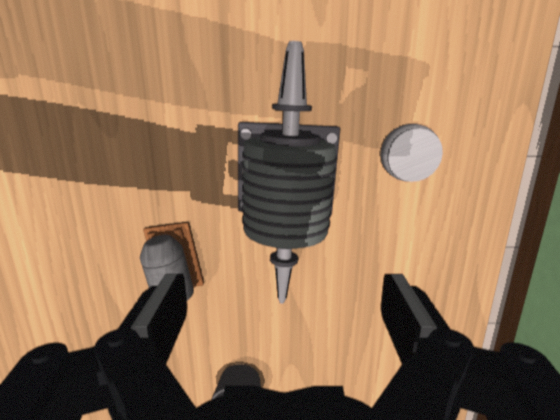

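View pics/w2.png

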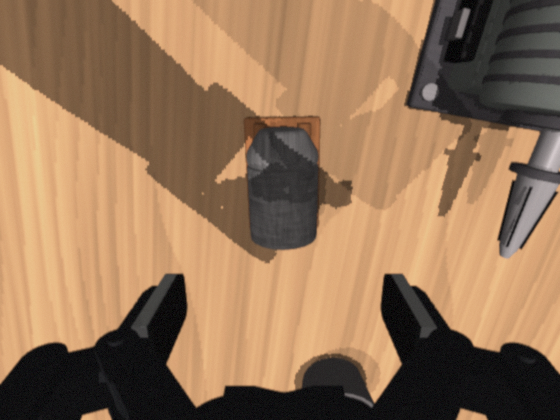

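```bash
python3 - <<'E'
from h import *
M1=np.load("w1.png.M.npy");M2=np.load("w2.png.M.npy")
W={k:onplane("wrist",u,.1,M1) for k,u in dict(tL=(294,43),cL=(291,107),cS=(284,260),tS=(282,303)).items()}
for k in W:print(k,W[k].round(4))
v=W["tL"]-W["tS"];print(np.hypot(*v[:2]),np.degrees(np.arctan2(v[1],v[0])))
for u,z in(((283,247),.076),((284,128),.046),((284,128),.06),((283,175),.076),((248,200),.046),((318,200),.046)):print(u,onplane("wrist",u,z,M2).round(4))
d=np.load("w1.png.npy");
# tip heights from depth
for u,v in((294,60),(291,120),(283,290),(284,250),(288,180)):
    o,dr=ray("wrist",(u,v),M1); print((u,v),(o+dr*d[v,u]).round(4))
d=np.load("w2.png.npy")
for u,v in((283,200),(283,240)):
    o,dr=ray("wrist",(u,v),M2); print((u,v),(o+dr*d[v,u]).round(4))
E
```

```text
tL [0.6115 0.1277 0.1   ]
cL [0.6089 0.0644 0.1   ]
cS [ 0.6016 -0.1219  0.1   ]
tS [ 0.599  -0.1858  0.1   ]
0.3137739951981897 87.72154521198526
(283, 247) [ 0.4353 -0.209   0.076 ]
(284, 128) [ 0.4244 -0.118   0.046 ]
(284, 128) [ 0.4242 -0.1164  0.06  ]
(283, 175) [ 0.4276 -0.1493  0.076 ]
(248, 200) [ 0.4014 -0.1828  0.046 ]
(318, 200) [ 0.4616 -0.1751  0.046 ]
(294, 60) [0.6114 0.111  0.1099]
(291, 120) [0.6089 0.0514 0.1079]
(283, 290) [ 0.6004 -0.1612  0.1071]
(284, 250) [ 0.6016 -0.1036  0.1086]
(288, 180) [ 0.6054 -0.0039  0.1509]
(283, 200) [ 0.4302 -0.1695  0.0747]
(283, 240) [ 0.4347 -0.2042  0.073 ]
```

```bash
cat >> h.py <<'E'
SH=np.array([.6115,.1277,.1])-np.array([.599,-.1858,.1]); SH/=np.linalg.norm(SH); YS=np.arctan2(SH[1],SH[0])
TL=np.array([.6115,.1277,.1]); TS=np.array([.599,-.1858,.1])
def st(base=None):
    s=observe(); f=s["wrist_force"]-(0 if base is None else base); return s,f
def pick(c,yaw,z,up=.24):
    goto([c[0],c[1],.12],down(yaw)); movel([c[0],c[1],z],.12); grab(90)
    s=observe(); print("grab",s["width"],s["gripper_force"],s["position"],s["wrist_force"])
    movel([c[0],c[1],up],.2); pause(.1); s=observe(); print("up",s["width"],s["wrist_force"],s["time"])
E
python3 - <<'E'
from h import *
print(tip_reach)
pick([.430,-.163],np.radians(97.3),.038)
z=.1-.008; c=TL+SH*.072
goto([c[0],c[1],.24],down(YS)); movel([c[0],c[1],z],.15); pause(.2)
s=observe();print(s["position"],s["wrist_force"],s["moment"],s["time"],s["width"])
shot("scene","s1.png"); shot("wrist","w3.png")
p=cv2.imread("pics/s1.png")[130:270,150:390]; q=cv2.imread("pics/w3.png")
cv2.imwrite("pics/c2.png",np.hstack([cv2.resize(p,(480,280)),cv2.resize(q,(320,240))[:, :] if 0 else cv2.copyMakeBorder(cv2.resize(q,(320,240)),0,40,0,0,0)]))
E
```

```text
0.014
grab 0.0582430459527627 92.40641349926591 [ 0.42815724 -0.16343264  0.03979634] [-11.61916904   0.2560462   15.59022093]
up 0.05825546683420406 [-0.76250404  0.04137963 -2.33448735] 7.1833
[0.61508329 0.19977315 0.0932895 ] [-0.01006358 -0.14371242 -1.36342208] [-0.00661178  0.00695997  0.04251512] 10.025 0.05815560366002219
```

View pics/c2.png

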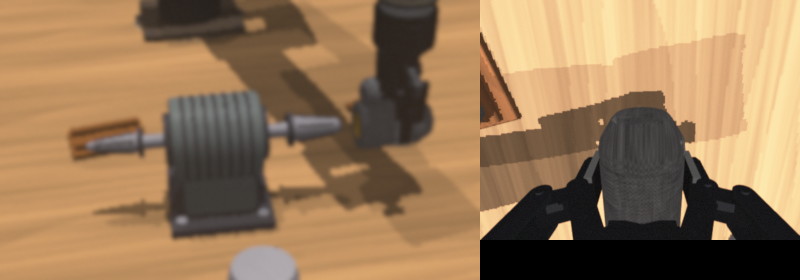

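```bash
cat >> h.py <<'E'
def push(tip,out,z,dirn,start,fast,end,flim,step=.003,off=None):
    """bob centre TCP at tip+out*(start) outward; advance. returns distance at stop"""
    base=observe()["wrist_force"].copy(); off=np.zeros(3) if off is None else off
    lat=np.cross([0,0,1],out)
    def tgt(d): 
        p=tip+out*d; p=p+off; return [p[0],p[1],z+off[2]]
    d=start; F=0; first=True
    while d>end:
        n=d-(fast if first else step); first=False
        movel(tgt(n),.06 if n<start-.02 and d==start else .03); d=n
        s,f=st(base); F=f@out; a=(s["position"]-tip)@out
        print(f"d={d*1e3:.1f} act={a*1e3:.1f} F={F:.1f} lat={f@lat:.1f} z={f[2]:.1f} w={s['width']*1e3:.1f} t={s['time']:.1f}")
        if F>flim: print("LIMIT");break
        if abs(f@lat)>4: off=off+lat*np.sign(f@lat)*.0006
        if abs(f[2])>4: off=off+np.array([0,0,np.sign(f[2])*.0006])
    print("off",off); return d,off
E
python3 - <<'E'
from h import *
push(TL,SH,.092,-1,.072,.020,.010,15,step=.006)
E
```

```text
d=52.0 act=52.0 F=1.9 lat=0.6 z=0.1 w=58.2 t=10.9
d=46.0 act=45.8 F=0.9 lat=-0.2 z=-0.2 w=58.1 t=11.3
d=40.0 act=39.8 F=1.6 lat=-0.2 z=-0.8 w=58.4 t=11.6
d=34.0 act=33.8 F=0.6 lat=0.7 z=-0.3 w=58.0 t=12.0
d=28.0 act=27.8 F=1.4 lat=0.8 z=-0.3 w=58.0 t=12.3
d=22.0 act=21.7 F=0.2 lat=0.3 z=0.7 w=58.2 t=12.7
d=16.0 act=15.6 F=-0.2 lat=0.2 z=1.3 w=58.1 t=13.0
d=10.0 act=9.9 F=0.5 lat=0.6 z=2.9 w=58.3 t=13.4
off [0. 0. 0.]
```

```bash
python3 - <<'E'
from h import *
b=push(TL,SH,.0925,-1,.010,.003,-.034,27,step=.002)
E
```

```text
d=7.0 act=7.0 F=2.0 lat=-0.8 z=1.5 w=58.2 t=13.6
d=5.0 act=5.0 F=3.1 lat=0.4 z=1.8 w=58.2 t=13.9
d=3.0 act=2.9 F=4.0 lat=1.2 z=1.0 w=58.3 t=14.1
d=1.0 act=0.7 F=2.8 lat=2.0 z=2.3 w=58.2 t=14.4
d=-1.0 act=-1.0 F=3.7 lat=1.4 z=1.9 w=58.1 t=14.6
d=-3.0 act=-2.7 F=4.3 lat=1.7 z=1.4 w=58.4 t=14.9
d=-5.0 act=-4.5 F=6.2 lat=1.2 z=2.9 w=58.3 t=15.1
d=-7.0 act=-6.2 F=6.0 lat=1.9 z=3.9 w=58.4 t=15.4
d=-9.0 act=-7.8 F=7.2 lat=2.5 z=4.0 w=57.6 t=15.6
d=-11.0 act=-9.5 F=8.7 lat=2.9 z=5.6 w=58.6 t=15.9
d=-13.0 act=-11.4 F=7.8 lat=2.7 z=3.8 w=58.1 t=16.1
d=-15.0 act=-12.9 F=10.6 lat=1.9 z=4.9 w=58.1 t=16.4
d=-17.0 act=-14.4 F=10.8 lat=1.7 z=3.8 w=58.3 t=16.6
d=-19.0 act=-15.8 F=13.3 lat=1.8 z=3.1 w=58.0 t=16.9
d=-21.0 act=-16.4 F=16.1 lat=0.1 z=2.7 w=58.0 t=17.1
d=-23.0 act=-16.5 F=23.5 lat=-0.1 z=1.8 w=57.8 t=17.4
d=-25.0 act=-16.6 F=28.6 lat=0.5 z=2.2 w=58.2 t=17.6
LIMIT
off [0.     0.     0.0012]
```

```bash
python3 - <<'E'
from h import *
p=TL-SH*.018; movel([p[0],p[1],.0932],.03); s=observe(); print(s["position"],s["wrist_force"])
release(); p=observe()["position"]; movel([p[0],p[1],.24],.2)
goto([.6,0.0,.36],down(np.pi/2)); pause(.1); shot("wrist","w4.png"); print(observe()["time"])
q=cv2.imread("pics/w4.png")
cv2.imwrite("pics/c3.png",cv2.convertScaleAbs(cv2.resize(q[0:330,190:390],None,fx=1.8,fy=1.8,interpolation=cv2.INTER_CUBIC),alpha=1.6))
E
```

```text
[0.61075284 0.11138796 0.09414425] [-3.08790414  7.75129369  6.96156735]
20.1417
```

View pics/c3.png

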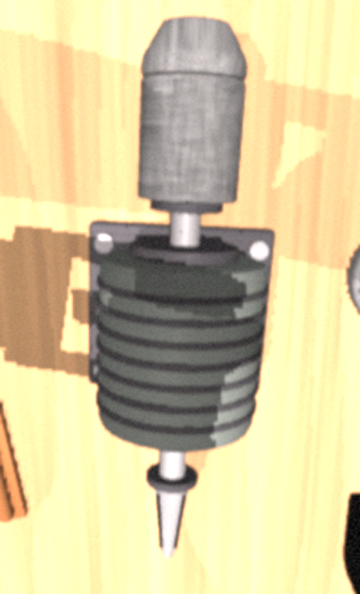

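```bash
python3 - <<'E'
from h import *
M=np.load("w4.png.M.npy")
ts=onplane("wrist",(190+168/1.8,555/1.8-.3),.1,M); rim=onplane("wrist",(190+189/1.8,202/1.8),.128,M); end=onplane("wrist",(190+194/1.8,17/1.8),.112,M)
print("slim tip",ts,"along",(ts-TS)@SH); tl=ts+SH*.3138
print("rim from thick tip",(rim-tl)@SH,"expect -.062; closed end",(end-tl)@SH,"expect .033")
print(onplane("wrist",(190+98/1.8,150/1.8),.1,M))
E
```

```text
slim tip [ 0.59877485 -0.19011145  0.1       ] along -0.004316998066013892
rim from thick tip -0.061324393253085724 expect -.062; closed end 0.03294690074096871 expect .033
[0.5574149  0.08960452 0.1       ]
```

```bash
python3 - <<'E'
from h import *
goto([.4256,.2537,.2],down(np.radians(100.6))); pause(.2); shot("wrist","w5.png"); s=observe(); print(s["time"],s["position"])
q=cv2.imread("pics/w5.png")
cv2.imwrite("pics/c4.png",cv2.convertScaleAbs(cv2.resize(q[100:280,180:390],None,fx=3,fy=3,interpolation=cv2.INTER_CUBIC),alpha=1.6))
E
```

```text
21.7 [0.42650293 0.25325047 0.20052646]
```

View pics/c4.png

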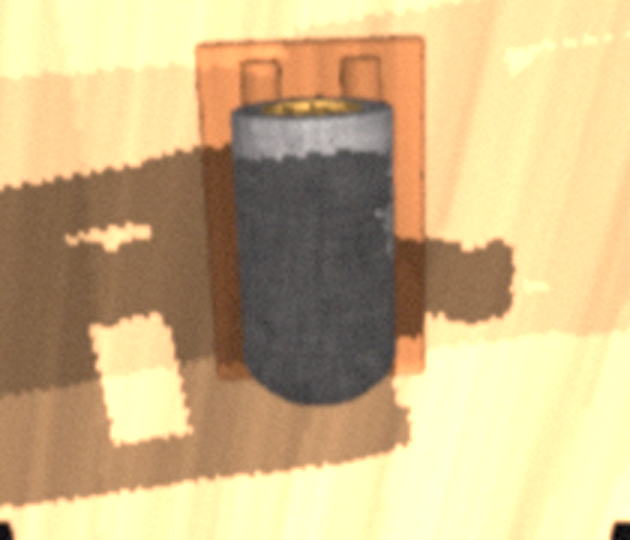

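```bash
python3 - <<'E'
from h import *
M=np.load("w5.png.M.npy"); g=lambda c:((c[0]+.5)/3-.5+180,(c[1]+.5)/3-.5+100)
P=lambda c,z:onplane("wrist",g(c),z,M)
a=(P((233,112),.041)+P((392,112),.041))/2; b=(P((245,350),.041)+P((393,350),.041))/2
v=a-b; print(a,b,np.degrees(np.arctan2(v[1],v[0])),np.linalg.norm(P((233,112),.041)-P((392,112),.041)))
print("rim",P((312,120),.064),P((312,97),.018),"closed",P((318,404),.041),P((318,404),.055))
E
```

```text
[0.41992658 0.29809876 0.041     ] [0.43471183 0.22920733 0.041     ] 102.11288889405161 0.04394724308433108
rim [0.41951636 0.29923037 0.064     ] [0.41962113 0.29926908 0.018     ] closed [0.43766164 0.21185842 0.041     ] [0.43640257 0.21796591 0.055     ]
```

```bash
python3 - <<'E'
from h import *
pick([.4285,.2576],np.radians(102),.035)
T=np.array([.5990,-.1901,.1]); z=.1-.005; c=T-SH*.067
goto([c[0],c[1],.24],down(YS)); movel([c[0],c[1],z],.15); pause(.2)
s=observe();print(s["position"],c,s["wrist_force"],s["time"],s["width"])
E
```

```text
grab 0.0439447873859122 89.7851300239563 [0.42758105 0.25746575 0.03629814] [-6.40471751 -1.86909723 11.549469  ]
up 0.04391942094956565 [-0.48954676 -0.46475799 -1.67105242] 24.725
[ 0.59694458 -0.25741257  0.09629948] [ 0.59633067 -0.2570468   0.1       ] [ 0.09254945  0.36102179 -2.53201485] 28.0 0.04424006828263341
```

```bash
python3 - <<'E'
from h import *
T=np.array([.5990,-.1901,.1])
d,o=push(T,-SH,.094,1,.067,.020,.005,10,step=.006)
if d<=.006: push(T,-SH,.094,1,d,.002,-.045,27,step=.002,off=o)
E
```

```text
d=47.0 act=47.0 F=0.2 lat=-0.1 z=0.8 w=44.2 t=28.8
d=41.0 act=40.8 F=0.4 lat=0.4 z=0.8 w=43.8 t=29.2
d=35.0 act=34.8 F=1.2 lat=-0.5 z=1.2 w=44.4 t=29.5
d=29.0 act=28.7 F=0.1 lat=0.8 z=0.9 w=44.0 t=29.9
d=23.0 act=22.7 F=0.0 lat=0.6 z=1.4 w=43.8 t=30.2
d=17.0 act=16.8 F=-0.8 lat=0.3 z=0.6 w=43.9 t=30.6
d=11.0 act=10.8 F=-0.3 lat=-0.7 z=0.3 w=44.1 t=30.9
d=5.0 act=4.8 F=0.3 lat=-2.1 z=3.0 w=43.7 t=31.3
d=-1.0 act=-1.0 F=2.0 lat=-3.8 z=4.6 w=44.0 t=31.6
off [0.     0.     0.0006]
d=-3.0 act=-2.9 F=-0.0 lat=-0.3 z=-0.2 w=43.8 t=31.9
d=-5.0 act=-5.0 F=0.7 lat=0.4 z=-0.4 w=44.0 t=32.1
d=-7.0 act=-7.0 F=0.4 lat=0.3 z=0.9 w=43.9 t=32.4
d=-9.0 act=-9.1 F=-0.1 lat=-0.3 z=0.6 w=44.0 t=32.6
d=-11.0 act=-11.1 F=0.5 lat=-1.2 z=0.4 w=44.0 t=32.9
d=-13.0 act=-12.7 F=1.4 lat=-0.4 z=0.7 w=43.8 t=33.1
d=-15.0 act=-14.4 F=2.6 lat=-1.6 z=1.1 w=44.0 t=33.4
d=-17.0 act=-16.1 F=4.0 lat=-1.7 z=1.7 w=43.8 t=33.6
d=-19.0 act=-17.8 F=3.7 lat=-1.0 z=2.5 w=43.7 t=33.9
d=-21.0 act=-19.5 F=5.0 lat=-1.7 z=2.5 w=43.7 t=34.1
d=-23.0 act=-21.3 F=4.8 lat=-2.0 z=2.2 w=43.8 t=34.4
d=-25.0 act=-23.1 F=6.2 lat=-3.4 z=3.1 w=43.9 t=34.6
d=-27.0 act=-24.8 F=5.7 lat=-3.4 z=3.6 w=43.7 t=34.9
d=-29.0 act=-26.3 F=7.7 lat=-4.2 z=3.2 w=44.0 t=35.1
d=-31.0 act=-27.8 F=9.8 lat=-3.1 z=2.8 w=43.8 t=35.4
d=-33.0 act=-29.1 F=11.4 lat=-3.8 z=2.4 w=43.9 t=35.6
d=-35.0 act=-30.4 F=14.2 lat=-3.2 z=2.3 w=43.9 t=35.9
d=-37.0 act=-30.7 F=17.2 lat=-3.7 z=1.5 w=43.7 t=36.1
d=-39.0 act=-30.8 F=22.7 lat=-5.5 z=1.6 w=44.0 t=36.4
d=-41.0 act=-30.9 F=27.4 lat=-3.4 z=-1.4 w=44.2 t=36.6
LIMIT
off [-1.19904725e-03  4.78089015e-05  6.00000000e-04]
```

Same stiff stop as with the thick bob, as expected (19.5 mm + 12 mm of play). Unload, release, check.

```bash
python3 - <<'E'
from h import *
p=np.array([.5990,-.1901,.1])+SH*.033; movel([p[0]-.001,p[1],.0946],.03); print(observe()["wrist_force"])
release(); p=observe()["position"]; movel([p[0],p[1],.24],.2)
goto([.6,0.0,.36],down(np.pi/2)); pause(.1); shot("wrist","w6.png"); shot("top","t2.png"); print(observe()["time"])
q=cv2.imread("pics/w6.png"); t=cv2.imread("pics/t2.png")
cv2.imwrite("pics/c5.png",cv2.convertScaleAbs(np.hstack([cv2.resize(q[0:330,190:390],(360,594),interpolation=cv2.INTER_CUBIC),cv2.copyMakeBorder(t[100:300,80:480],0,394,0,0,0)]),alpha=1.5))
E
```

```text
[-7.00041938 -7.28514032  5.1745809 ]
39.4083
```

View pics/c5.png

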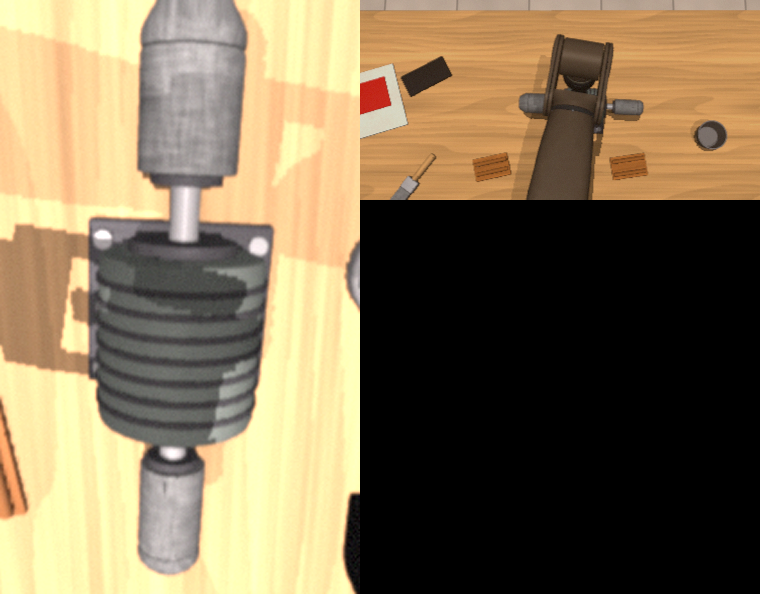

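```bash
python3 - <<'E'
from h import *
M=np.load("w6.png.M.npy"); g=lambda c:(190+(c[0]+.5)/1.8-.5,(c[1]+.5)/1.8-.5)
P=lambda c,z:onplane("wrist",g(c),z,M)
rl=P((187,175),.128); print("thick rim",rl)
for z in(.1,.112):print("slim closed",P((168,572),z))
for c,z in(((172,474),.123),((172,470),.123),((172,447),.1185),((141,462),.1),((203,462),.1)):print(c,P(c,z))
print("thick rim->slim closed expected",.3138-.062+.023)
E
```

```text
thick rim [0.60954607 0.07388962 0.128     ]
slim closed [ 0.59835379 -0.20851417  0.1       ]
slim closed [ 0.59843118 -0.19939331  0.112     ]
(172, 474) [ 0.60129425 -0.11405288  0.123     ]
(172, 470) [ 0.60129414 -0.11110098  0.123     ]
(172, 447) [ 0.60129916 -0.09661549  0.1185    ]
(141, 462) [ 0.57977735 -0.11727955  0.1       ]
(203, 462) [ 0.62285938 -0.11726804  0.1       ]
thick rim->slim closed expected 0.27480000000000004
```

```bash
python3 -c "
from bench import *
print(finish_job())"
```

```text
the job is handed in; nothing more can be done
None
```

I fitted the thick bob first and then the slim one; both look seated against their collars in the pictures (good to a couple of mm), each push ended on a hard stop at about 28 N, and the job was handed in just after 39 s on the robot's clock, with no sign in the pictures that the brush, tin or tub moved.

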